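# Snap the retaining clip into the tube rotator's spindle groove

## Task

The tube rotator's retaining clip has been left off. Pick the steel clip up by its two upright ears, squeeze them together so that the ring spreads, pass it over the head of the leaning spindle with the ears pointing outward, down to the rotor hub, and let it close fully into the groove below the head. Leave it there and do not disturb the vial, the saline ampoule or the cup of tubes.

Things in the scene. Friction and masses are not known exactly. Their poses are not given: they have to be found in the camera images.
- spindle: Steel spindle of the white tube rotator, fixed to the desk, leaning 30 degrees from vertical. Origin: on its axis at the foot of the groove, level with the top of the grey hub, about 150 mm above the desk. z is the spindle axis, outward and up; turn about z does not matter. Groove: 24 mm in diameter, z = 0 to 9 mm; above it a head 30 mm in diameter up to z = 19 mm.
- spindle_head (a point): Centre of the spindle head's flat end, 19 mm along the spindle axis from the groove foot. The head's last 3 mm taper from 30 to 26 mm in diameter. Behind the groove lie the grey hub (44 mm in diameter, 20 mm long) and the rotor disc (116 mm in diameter) with 4 mm high tube nests: nothing but the spindle rises above the hub.
- clip_centre (a point): Centre of the ring of the loose steel clip (95 mm long, 95 g), on its underside; it lies flat on the desk, ears up. z up, x from ring centre to ears. Two sprung halves, bars 6 mm high, hinged 42 mm behind the centre and crossing in front, so squeezing the ears spreads the ring. Frame: the half with its side arm at +y, ear at -y. Closed, its flats grip a 22 mm circle.
- clip_ears (a point): Middle between the closed clip's ears, half-way up them: 42 mm in front of the ring centre, 19 mm above the underside. Ears: upright tabs 14 mm long (x), 6 mm thick, 38 mm high, 53 mm over their outsides (y) when closed, 14 mm and parallel when fully squeezed (firm stop). Fully squeezed, a 37 mm circle passes the ring, its centre 45 mm behind the ears.
- clip_jaw (a joint): Spread of the clip: angle between its halves in rad, 0 = closed, 0.42 = fully squeezed (stop). A spring closes it: about 2.5 N on each ear at first, 7.5 N at the stop. 0.04 to 0.08 when it sits in the groove, about 0.2 when clamped only round the head, which it passes only when squeezed further.
- vial_mid (a point): Small glass vial, 18 mm across, 36 mm high; its centre. Leave it alone.
- ampoule_mid (a point): Saline ampoule standing upright, 18x21x61 mm; its centre. Leave it alone.
- cup_mid (a point): Clear cup with capped tubes, 49 mm across, 66 mm high; its centre. Leave it alone.
Not all that is in view belongs to the job. Of the things like the part that bears clip_centre, leave any that is pink; of the rest the larger one is meant.

How it is judged:
By the outcome, as a careful person would: the job done as asked, in the order asked, and still so for the second after the job is handed in, with the robot touching nothing.
It also fails if it takes over 42 s, if anything falls off the work surface, if the arm or the gripper's body presses on something with over 40 N, if the wrist force passes 120 N, or if a joint passes its speed limit or range.

## Robot

A 7-joint arm with a two-finger parallel gripper is mounted at the origin on the work surface; the furniture and walls round the work are solid. World frame = base frame: x ahead of the robot, y to its left, z up, the work surface at z = 0. Lengths are in mm, angles in degrees, forces in N, time in s.
With the tool pointing down it reaches from about 400 to 875 mm from the base axis. Payload 19.3 kg.
Tool frame: the origin (TCP) lies between the finger pads; the fingertips stand 25 mm ahead of it and the grasp point (between the pads) lies 6 mm ahead of it; z points along the fingers, y is the direction in which the jaws open and shut (so a half turn about z gives the same grasp; the last joint's range is limited). The gripper opens to 85 mm and grips with 20 to 120 N. Pads are 22 mm wide; open, the fingers measure 114 mm over their backs; the gripper's body (76 mm by 85 mm) begins 54 mm behind the grasp point. The pads swing forward as they close: fully open they stand 13 mm farther back than shut.
Start: joints at [67.368, 29.874, -2.08, 91.645, 1.215, 58.505, -6.463], TCP at [199.422, -592.323, 256.291] pointing down, gripper open.
Joint ranges: [-166.77, 166.77], [-17.47, 122.26], [-85.68, 81.53], [9.62, 139.38], [-72.42, 252.41], [9.2, 110.78], [-144.41, 144.41]. Speed limits (degrees/s): [108.29, 108.29, 136.94, 136.94, 172.46, 172.46, 172.46].

## Interface

Orientations are given as a 3x3 rotation matrix whose columns are the frame's x, y, z axes.
In Python, from bench import ctrl gives the robot as it stands.
- The arm moves only by the tool carry_out, never from a script. Its argument "targets" is a list of rows, each an object of numbers: "jaw": the opening in per cent of the stroke, from 0 (shut) to 100 (fully open); "tx", "ty", "tz": the shift along the world's x, y, z in mm; "rx", "ry", "rz": the turn, a rotation vector about the world's x, y, z in rad. In form: [{"jaw": .., "tx": .., "ty": .., "tz": .., "rx": .., "ry": .., "rz": ..}, ...]. A call has 1 to 5 rows; each row is the pose to reach, as a shift and turn from the pose commanded when the call began; what a row does not reach only later rows make up. A row lasts 1/8 s, in which the tool goes at most 62.5 mm and 10.7 degrees, less where a joint would pass 70% of its speed; a pose out of reach is approached as far as the arm can. A call with a gripper value outside its range is refused whole. The fingers move at their own pace and stop on an object; the grip force is fixed at half the most. Time passes only in rows, so rows that repeat a pose let the fingers close. It gives the time, the measured TCP pose, the force and the opening at its end, in the units of the state.
- ctrl.state(): the state, without advancing time (a new reading comes with each control period).
- ctrl.read_camera(name): name is "side" or "top" or "wrist"; returns the picture (480x640x3 uint8, red, green, blue); there is no depth.
- ctrl.camera_info(name): a dict with "K" (3x3 intrinsics, pixels), "dist" ([k1, k2, p1, p2, k3] as OpenCV has them; the pictures are not rectified), "R" (3x3) and "t" (3): a world point X has camera coordinates R X + t. Camera axes: x right, y down, z forward; pixel columns grow to the right and rows downward; lengths in mm; the calibration is good to about 2 mm. A picture is of the moment at which its call begins: read the wrist's pose just before it. camera_info takes no time and is no camera call; for the wrist camera it gives the pose at the moment of the call.
- ctrl.sign_off(): hands the job in, once; it reports no verdict.
The state is a dict: "time_s": time; "joints": joint angles; "dq": joint speeds; "joint_efforts": joint torques, N m; "tcp_pos": TCP position; "eef_rot": TCP orientation; "force": force on the tool from outside, world axes, zero at the start; "ft_torque": the same for the moment, N m; "width": finger opening in mm.
Only numpy, scipy, OpenCV 4.12 (cv2) and the standard library are available. Lean on these libraries where they do the work, as an engineer would, in place of code of your own. Each camera call takes 0.05 s, during which the arm holds its last target. There are 200 camera calls.

## Working session

There is one attempt and no reset: what is moved stays moved. The work goes in short steps, Python scripts to look and compute and a tool call to move; the robot and the scene stay as the last step left them, time stands still between calls to the robot, and variables do not carry over. Pictures are saved under pics/ and viewed, about 8 in all and at most 12, crops included, and the job is handed in when it is done.

Besides the shell and the picture viewer there is one more tool, called after "Call:" as name(argument=value, ...) on one line, values as JSON. carry_out: Moves the arm, as the interface text tells. Its arguments: {"type":"object","properties":{"targets":{"type":"array","items":{"type":"object","properties":{"jaw":{"type":"number"},"tx":{"type":"number"},"ty":{"type":"number"},"tz":{"type":"number"},"rx":{"type":"number"},"ry":{"type":"number"},"rz":{"type":"number"}}}}},"required":["targets"]}

```bash
ls; mkdir -p pics; python3 - <<'E'
from bench import ctrl
import cv2,numpy as np
for n in ["side","top"]:
    im=ctrl.read_camera(n); cv2.imwrite(f"pics/{n}0.png",im[:,:,::-1])
    i=ctrl.camera_info(n); print(n,{k:np.round(v,3).tolist() for k,v in i.items()})
s=ctrl.state(); print(s["time_s"],s["tcp_pos"],s["eef_rot"],s["width"],s["force"])
E
```

```text
pics
side {'K': [[545.346, 0.0, 312.38], [0.0, 545.346, 240.796], [0.0, 0.0, 1.0]], 'dist': [-0.052, 0.0, 0.0, 0.0, 0.0], 'R': [[-0.459, 0.888, -0.021], [0.538, 0.259, -0.802], [-0.707, -0.38, -0.597]], 't': [102.896, -163.389, 1586.892]}
top {'K': [[517.502, 0.0, 320.391], [0.0, 517.502, 245.038], [0.0, 0.0, 1.0]], 'dist': [-0.01, 0.0, 0.0, 0.0, 0.0], 'R': [[0.012, -1.0, 0.012], [-0.985, -0.014, -0.171], [0.172, -0.009, -0.985]], 't': [83.159, 463.418, 1328.632]}
0.1 [ 199.31674239 -592.10960268  255.79930903] [[ 9.47733741e-01  3.19062081e-01 -3.81274637e-04]
 [ 3.19062298e-01 -9.47733343e-01  8.72466880e-04]
 [-8.29755882e-05 -9.48516662e-04 -9.99999547e-01]] 85.1984809757569 [ 0.21549379  0.79205964 -0.5583161 ]
```

View pics/side0.png

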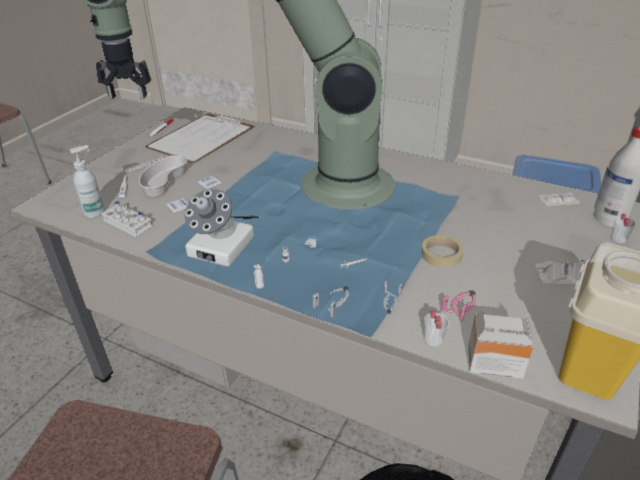

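View pics/top0.png

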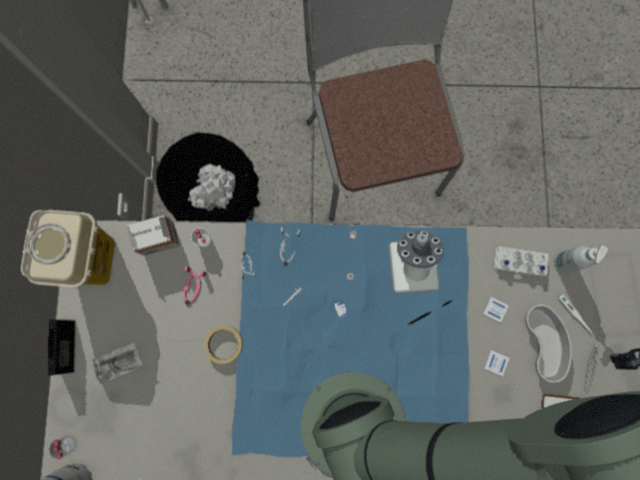

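Top view candidates: grey-steel clip at (286,248), another grey one at (248,264), and a pink one at (193,285), which is excluded. The rotator is at (422,255), and its head is at about (208,200) in the side view. Next, a close crop of each.

```bash
cat > h.py <<'E'
import cv2,numpy as np
from bench import ctrl
def ray(n,px,i=None):
    i=i or ctrl.camera_info(n); K=np.array(i["K"]);R=np.array(i["R"]);t=np.array(i["t"])
    p=cv2.undistortPoints(np.array([[px]],float),K,np.array(i["dist"]))[0,0]
    d=R.T@[p[0],p[1],1]; return -R.T@t,d/np.linalg.norm(d)
def plane(n,px,z,i=None):
    o,d=ray(n,px,i); return o+d*(z-o[2])/d[2]
def tri(a,b):
    A=np.zeros((3,3));B=np.zeros(3)
    for o,d in (a,b):
        P=np.eye(3)-np.outer(d,d);A+=P;B+=P@o
    X=np.linalg.solve(A,B); return X,[np.linalg.norm((np.eye(3)-np.outer(d,d))@(X-o)) for o,d in (a,b)]
def proj(n,X,i=None):
    i=i or ctrl.camera_info(n)
    return cv2.projectPoints(np.array([X],float),cv2.Rodrigues(np.array(i["R"]))[0],np.array(i["t"]),np.array(i["K"]),np.array(i["dist"]))[0][0,0]
def crop(im,x,y,w,h,s): return cv2.resize(im[y:y+h,x:x+w],None,fx=s,fy=s,interpolation=cv2.INTER_CUBIC)
E
python3 - <<'E'
from h import *
t=cv2.imread("pics/top0.png");s=cv2.imread("pics/side0.png")
a=crop(t,230,220,80,60,5);b=crop(s,310,275,100,60,4);c=crop(t,380,220,80,60,5);d=crop(s,180,180,80,60,5)
cv2.imwrite("pics/c1.png",np.vstack([np.hstack([a,np.pad(b,((0,60),(0,0),(0,0)))]),np.hstack([c,d])]))
for n,p in [("top",(286,248)),("side",(340,300)),("top",(248,264)),("side",(392,296)),("top",(422,238))]: print(n,p,plane(n,p,5).round())
print("spindle",tri(ray("top",(423,238)),ray("side",(205,199))))
E
```

```text
top (286, 248) [459. 182.   5.]
side (340, 300) [459. 190.   5.]
top (248, 264) [414. 283.   5.]
side (392, 296) [398. 287.   5.]
top (422, 238) [ 492. -188.    5.]
spindle (array([ 457.32283542, -151.22403145,  171.78743428]), [np.float64(4.555115008023551), np.float64(4.555115008023349)])
```

View pics/c1.png

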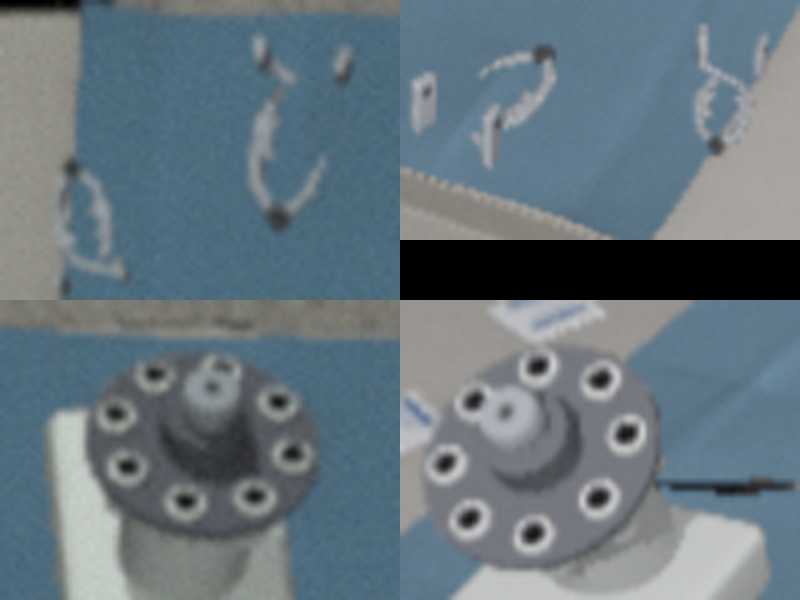

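The clip at top (286,248) is the larger steel one: its hinge-to-ear length is about 32 px against 23 px for the one at (248,264). Its hinge is at top (285.6,263.4), ears at (282,230) and (298.5,232.5). Now the numbers for clip and spindle.

```bash
python3 - <<'E'
from h import *
T=lambda x,y:(380+x/5,220+(y-300)/5); S=lambda x,y:(180+(x-400)/5,180+(y-300)/5)
top=[T(*p) for p in [(154,374),(220,368),(278,402),(292,454),(255,496),(186,513),(127,467),(116,414)]]
side=[S(*p) for p in [(474,400),(538,367),(600,380),(627,434),(598,500),(533,534),(469,520),(445,465)]]
for k in range(8):
    r=[tri(ray("top",top[j]),ray("side",side[(j+k)%8])) for j in range(8)]
    e=np.mean([q[1][0] for q in r])
    if e<6:
        P=np.array([q[0] for q in r]);c=P.mean(0);n=np.linalg.svd(P-c)[2][2];n*=np.sign(n[2])
        print(k,e,c.round(1),n.round(3),"tilt",np.degrees(np.arccos(n[2])),"azim",np.degrees(np.arctan2(n[1],n[0])),np.linalg.norm(P-c,axis=1).round(1))
H=tri(ray("top",T(211,387)),ray("side",S(505,412)));print("head",H)
C=lambda x,y:(230+x/5,220+y/5); D=lambda x,y:(310+(x-400)/4,275+y/4)
for nm,a,b in [("hinge",C(278,216),D(543,53)),("earA",C(260,50),D(424,100)),("earA2",C(260,50),D(492,135)),("earB",C(343,62),D(424,100)),("earB2",C(343,62),D(492,135))]: print(nm,tri(ray("top",a),ray("side",b)))
print("hinge z6",plane("top",C(278,216),8))
i=ctrl.camera_info("wrist");print(i); s=ctrl.state();R=np.array(s["eef_rot"])
print(R.T@(np.array(i["R"]).T@-np.array(i["t"])-s["tcp_pos"]), R.T@np.array(i["R"]).T)
E
```

```text
5 0.7448093550623365 [ 444.3 -156.8  132.4] [0.473 0.058 0.879] tilt 28.425823660258505 azim 6.944820391013826 [44.4 44.6 44.5 43.7 43.9 45.8 44.6 44.2]
head (array([ 462.55319419, -154.62887763,  163.99408426]), [np.float64(0.39732041876977203), np.float64(0.39732041876976965)])
hinge (array([417.21881946, 183.05702442,   2.8433873 ]), [np.float64(1.0501998331056925), np.float64(1.050199833105683)])
earA (array([508.93410461, 176.22818673,  40.32791175]), [np.float64(17.165767765441597), np.float64(17.165767765441625)])
earA2 (array([505.04533102, 193.71959294,  19.74333746]), [np.float64(0.8587354476840109), np.float64(0.8587354476840328)])
earB (array([498.46959637, 149.48189779,  21.25687749]), [np.float64(1.5750114497419836), np.float64(1.5750114497418808)])
earB2 (array([494.90364265, 167.36391706,   1.87066642]), [np.float64(20.31407206396221), np.float64(20.31407206396219)])
hinge z6 [416.93201847 181.79738213   8.        ]
{'K': array([[374.42252076,   0.        , 322.99297642],
       [  0.        , 374.42252076, 238.78478584],
       [  0.        ,   0.        ,   1.        ]]), 'dist': array([-0.0155147,  0.       ,  0.       ,  0.       ,  0.       ]), 'R': array([[ 0.31846185, -0.94793408, -0.00174224],
       [-0.90126865, -0.30335298,  0.3093409 ],
       [-0.29376329, -0.09694305, -0.95094962]]), 't': array([-623.87710446,  -39.38901545,  380.19305428])}
[  79.76803192   -0.28964773 -116.84921758] [[-6.32841419e-04 -9.50976876e-01 -3.09261347e-01]
 [ 9.99999485e-01 -3.56333109e-04 -9.50576427e-04]
 [ 7.93776143e-04 -3.09261789e-01  9.50976611e-01]]
```

Ears' middle is about (502,172), z 20, with separation 45 (expected 47). Clip x azimuth is about -8°. The spindle measures a tilt of 30°, azimuth of 7°, head at (462.6,-154.6,164) and groove foot at z≈147.5. All match the description. Moving to look from close by.

Call:
carry_out(targets=[{"jaw": 100, "tx": 45, "ty": 35, "tz": 15}, {"jaw": 100, "tx": 90, "ty": 75, "tz": 30}, {"jaw": 100, "tx": 135, "ty": 115, "tz": 45}, {"jaw": 100, "tx": 180, "ty": 155, "tz": 60}, {"jaw": 100, "tx": 225, "ty": 195, "tz": 75}])

```text
$.targets[0]: bad value
```

```bash
python3 -c "
from h import *
s=ctrl.state();print(s['time_s'],np.round(s['joints'],1),np.round(s['tcp_pos'],1))"
```

```text
0.1 [67.4 29.9 -2.1 91.7  1.2 58.5 -6.5] [ 199.3 -592.1  255.8]
```

Call:
carry_out(targets=[{"jaw": 100, "tx": 45, "ty": 35, "tz": 15, "rx": 0, "ry": 0, "rz": 0}, {"jaw": 100, "tx": 90, "ty": 75, "tz": 30, "rx": 0, "ry": 0, "rz": 0}, {"jaw": 100, "tx": 135, "ty": 115, "tz": 45, "rx": 0, "ry": 0, "rz": 0}, {"jaw": 100, "tx": 180, "ty": 155, "tz": 60, "rx": 0, "ry": 0, "rz": 0}, {"jaw": 100, "tx": 225, "ty": 195, "tz": 75, "rx": 0, "ry": 0, "rz": 0}])

```text
time_s: 0.72
tcp_pos: [425.6, -395.8, 331.7]
eef_rot: [[0.948, 0.319, -0.0], [0.319, -0.948, 0.0], [-0.0, -0.0, -1.0]]
force: [0.4, -0.8, 0.3]
width: 85.2
```

```bash
python3 -c "
from h import *
s=ctrl.state();print(s['time_s'],np.round(s['joints'],1),np.round(s['tcp_pos'],1))"
```

```text
0.725 [ 41.6  21.9  -6.2  92.9   2.6  65.3 -36.6] [ 425.6 -395.8  331.7]
```

Call:
carry_out(targets=[{"jaw": 100, "tx": 15, "ty": 58, "tz": 0, "rx": 0, "ry": 0, "rz": -0.05}, {"jaw": 100, "tx": 30, "ty": 116, "tz": 0, "rx": 0, "ry": 0, "rz": -0.1}, {"jaw": 100, "tx": 45, "ty": 174, "tz": 0, "rx": 0, "ry": 0, "rz": -0.15}, {"jaw": 100, "tx": 60, "ty": 232, "tz": 0, "rx": 0, "ry": 0, "rz": -0.2}, {"jaw": 100, "tx": 70, "ty": 290, "tz": 0, "rx": 0, "ry": 0, "rz": -0.25}])

```text
time_s: 1.35
tcp_pos: [494.6, -105.3, 331.2]
eef_rot: [[0.997, 0.073, -0.0], [0.073, -0.997, 0.0], [-0.0, -0.0, -1.0]]
force: [0.9, 0.0, -0.4]
width: 85.9
```

Call:
carry_out(targets=[{"jaw": 100, "tx": 5, "ty": 58, "tz": -10, "rx": 0, "ry": 0, "rz": -0.05}, {"jaw": 100, "tx": 8, "ty": 116, "tz": -30, "rx": 0, "ry": 0, "rz": -0.1}, {"jaw": 100, "tx": 8, "ty": 174, "tz": -50, "rx": 0, "ry": 0, "rz": -0.15}, {"jaw": 100, "tx": 8, "ty": 228, "tz": -75, "rx": 0, "ry": 0, "rz": -0.2}, {"jaw": 100, "tx": 8, "ty": 280, "tz": -100, "rx": 0, "ry": 0, "rz": -0.22}])

```text
time_s: 1.98
tcp_pos: [502.1, 174.4, 230.5]
eef_rot: [[0.989, -0.146, 0.0], [-0.146, -0.989, 0.0], [0.0, -0.0, -1.0]]
force: [1.4, 0.5, 1.1]
width: 85.4
```

Call:
carry_out(targets=[{"jaw": 100, "tx": 0, "ty": 0, "tz": -30, "rx": 0, "ry": 0, "rz": 0}, {"jaw": 100, "tx": 0, "ty": 0, "tz": -50, "rx": 0, "ry": 0, "rz": 0}, {"jaw": 100, "tx": 0, "ty": 0, "tz": -50, "rx": 0, "ry": 0, "rz": 0}])

```text
time_s: 2.35
tcp_pos: [501.6, 172.5, 180.1]
eef_rot: [[0.99, -0.144, -0.003], [-0.144, -0.99, -0.001], [-0.002, 0.001, -1.0]]
force: [-0.1, -0.7, 0.1]
width: 85.3
```

```bash
python3 - <<'E'
from h import *
import pickle
s=ctrl.state();i=ctrl.camera_info("wrist");im=ctrl.read_camera("wrist")
pickle.dump((s,i,im),open("w1.pkl","wb"));cv2.imwrite("pics/w1.png",im[:,:,::-1])
print(s['time_s'],np.round(s['joints'],1),np.round(s['tcp_pos'],1),s['eef_rot'].round(3) if hasattr(s['eef_rot'],'round') else s['eef_rot'])
E
```

```text
2.35 [ -13.7   27.7  -15.5  109.4   10.2   44.4 -133.2] [501.6 172.5 180.1] [[ 0.99  -0.144 -0.003]
 [-0.144 -0.99  -0.001]
 [-0.002  0.001 -1.   ]]
```

View pics/w1.png

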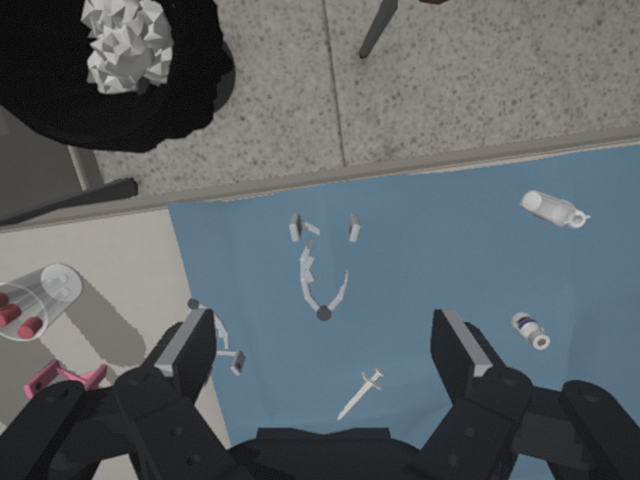

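The clip is in the middle: hinge (323,313), ears about (295,228) and (354,228), nearly symmetric to the tool. I'll refine by mask.

```bash
python3 - <<'E'
from h import *
import pickle
s,i,im=pickle.load(open("w1.pkl","rb"))
h=im[190:330,270:380].astype(int)
m=((h.max(2)-h.min(2))<45).astype(np.uint8)
n,l,st,c=cv2.connectedComponentsWithStats(m)
for k in range(1,n):
    if st[k,4]>25: print(st[k]+[270,190,0,0,0],(c[k]+[270,190]).round(1))
big=cv2.resize(im[200:330,270:380,::-1],None,fx=4,fy=4,interpolation=cv2.INTER_CUBIC)
mm=cv2.resize(np.repeat(m[10:,:,None]*255,3,2),None,fx=4,fy=4,interpolation=0)
big=np.hstack([big[:520],mm[:520]]);cv2.imwrite("pics/w1c.png",big[:, :800] if big.shape[1]<=800 else cv2.resize(big,(800,int(big.shape[0]*800/big.shape[1]))))
for nm,p,z in [("hinge",(323,313),6),("L",(295,228),19),("R",(354,228),19)]: print(nm,plane("wrist",p,z,i).round(1))
print(proj("wrist",(s["tcp_pos"]+np.array([0,0,-161.])),i))
E
```

```text
[  270   190   110   140 15195] [324.6 260. ]
hinge [418.7 185.1   6. ]
L [502.3 194.7  19. ]
R [495.7 149.6  19. ]
[323.60178963 224.86939039]
```

View pics/w1c.png

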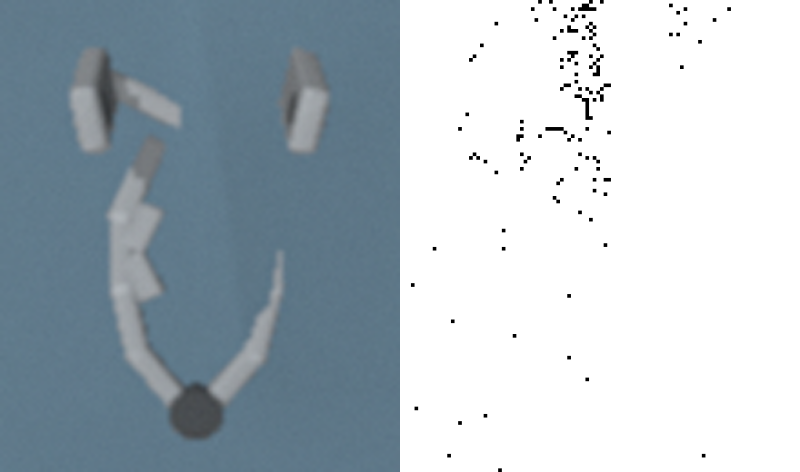

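The ear top faces are at pixel (294.2,233) and (354.4,233), and the hinge at (323.6,312.8). Now casting these onto z=38 and z=7.

```bash
python3 - <<'E'
from h import *
import pickle
s,i,im=pickle.load(open("w1.pkl","rb"))
L=plane("wrist",(294.2,233),38,i);R=plane("wrist",(354.4,233),38,i);H=plane("wrist",(323.6,312.8),7,i)
M=(L+R)/2;print(L,R,np.linalg.norm(L-R),M,H,np.linalg.norm((M-H)[:2]))
d=L-R;print("az from ears",np.degrees(np.arctan2(d[1],d[0]))-90); d=M-H;print("az hinge",np.degrees(np.arctan2(d[1],d[0])))
print("tool x az",np.degrees(np.arctan2(s['eef_rot'][1][0],s['eef_rot'][0][0])))
E
```

```text
[504.06947378 193.64664699  38.        ] [497.74193695 150.5364723   38.        ] 43.57206540529816 [500.90570537 172.09155965  38.        ] [419.34614949 184.46231688   7.        ] 82.49240443076005
az from ears -8.350021089374138
az hinge -8.62474638487236
tool x az -8.30304937151293
```

Ear middle (501,172), yaw -8.4°; the tool is there already. Descending so that the grasp point is at z≈25.

Call:
carry_out(targets=[{"jaw": 100, "tx": -0.5, "ty": 0, "tz": -50, "rx": 0, "ry": 0, "rz": 0}, {"jaw": 100, "tx": -0.5, "ty": 0, "tz": -95, "rx": 0, "ry": 0, "rz": 0}, {"jaw": 100, "tx": -0.5, "ty": 0, "tz": -125, "rx": 0, "ry": 0, "rz": 0}, {"jaw": 100, "tx": -0.5, "ty": 0, "tz": -143, "rx": 0, "ry": 0, "rz": 0}, {"jaw": 100, "tx": -0.5, "ty": 0, "tz": -149, "rx": 0, "ry": 0, "rz": 0}])

```text
time_s: 3.02
tcp_pos: [502.2, 172.7, 32.3]
eef_rot: [[0.989, -0.145, 0.0], [-0.145, -0.989, -0.0], [0.0, -0.0, -1.0]]
force: [0.3, 0.2, -0.3]
width: 85.0
```

Call:
carry_out(targets=[{"jaw": 80, "tx": 0, "ty": 0, "tz": 0, "rx": 0, "ry": 0, "rz": 0}, {"jaw": 65, "tx": 0, "ty": 0, "tz": 0, "rx": 0, "ry": 0, "rz": 0}, {"jaw": 55, "tx": 0, "ty": 0, "tz": 0, "rx": 0, "ry": 0, "rz": 0}, {"jaw": 50, "tx": 0, "ty": 0, "tz": 0, "rx": 0, "ry": 0, "rz": 0}, {"jaw": 50, "tx": 0, "ty": 0, "tz": 0, "rx": 0, "ry": 0, "rz": 0}])

```text
time_s: 3.65
tcp_pos: [502.9, 172.9, 33.4]
eef_rot: [[0.989, -0.145, 0.002], [-0.145, -0.989, 0.001], [0.002, -0.001, -1.0]]
force: [0.1, -1.5, 8.9]
width: 42.7
```

```bash
python3 - <<'E'
from h import *
s=ctrl.state();im=ctrl.read_camera("wrist");cv2.imwrite("pics/w2.png",im[:,:,::-1])
print(s['time_s'],np.round(s['joints'],1),np.round(s['tcp_pos'],1),s['width'])
E
```

```text
3.65 [ -17.6   41.5  -10.7  113.2   16.    26.5 -138.3] [502.9 172.9  33.4] 42.68947238999213
```

View pics/w2.png

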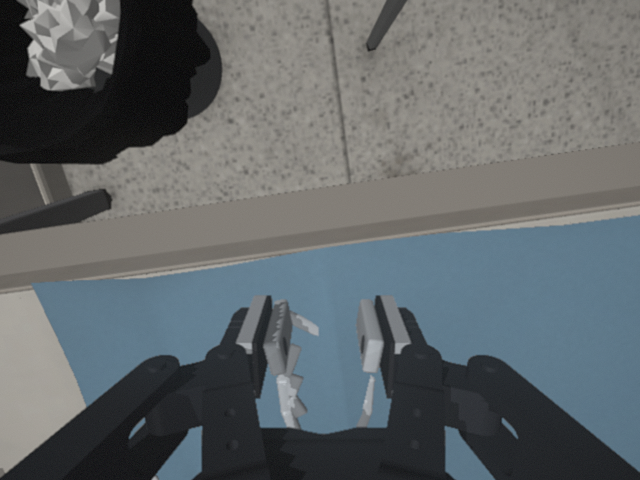

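Both ears are between the pads (left (277,335), right (370,335)) and the ring half-spread begins. I'll close fully to the stop, rising a little because the pads swing forward.

Call:
carry_out(targets=[{"jaw": 40, "tx": 0, "ty": 0, "tz": 2, "rx": 0, "ry": 0, "rz": 0}, {"jaw": 30, "tx": 0, "ty": 0, "tz": 3, "rx": 0, "ry": 0, "rz": 0}, {"jaw": 20, "tx": 0, "ty": 0, "tz": 4, "rx": 0, "ry": 0, "rz": 0}, {"jaw": 5, "tx": 0, "ty": 0, "tz": 5, "rx": 0, "ry": 0, "rz": 0}, {"jaw": 0, "tx": 0, "ty": 0, "tz": 5, "rx": 0, "ry": 0, "rz": 0}])

```text
time_s: 4.32
tcp_pos: [501.9, 172.6, 37.3]
eef_rot: [[0.989, -0.145, 0.0], [-0.145, -0.989, 0.0], [-0.0, -0.0, -1.0]]
force: [0.5, 0.5, -0.8]
width: 10.8
```

Call:
carry_out(targets=[{"jaw": 0, "tx": 0, "ty": 0, "tz": 0, "rx": 0, "ry": 0, "rz": 0}, {"jaw": 0, "tx": 0, "ty": 0, "tz": 10, "rx": 0, "ry": 0, "rz": 0}, {"jaw": 0, "tx": 0, "ty": 0, "tz": 50, "rx": 0, "ry": 0, "rz": 0}, {"jaw": 0, "tx": 0, "ty": 0, "tz": 100, "rx": 0, "ry": 0, "rz": 0}, {"jaw": 0, "tx": 0, "ty": 0, "tz": 100, "rx": 0, "ry": 0, "rz": 0}])

```text
time_s: 4.95
tcp_pos: [503.5, 173.2, 141.1]
eef_rot: [[0.989, -0.145, 0.005], [-0.145, -0.989, 0.002], [0.005, -0.003, -1.0]]
force: [-0.2, -0.7, -1.4]
width: 10.5
```

```bash
python3 - <<'E'
from h import *
import pickle
s=ctrl.state();i=ctrl.camera_info("wrist");im=ctrl.read_camera("wrist");sd=ctrl.read_camera("side")
pickle.dump((s,i,im),open("w3.pkl","wb"))
a=crop(im,230,270,180,210,2)[:,:,::-1]
x=proj("side",s['tcp_pos']).astype(int);b=crop(sd,x[0]-50,x[1]-50,100,105,4)[:,:,::-1]
cv2.imwrite("pics/w3.png",np.hstack([a,b]));print(x,s['time_s'],np.round(s['joints'],1),np.round(s['tcp_pos'],1),s['width'])
E
```

```text
[323 260] 4.95 [ -14.5   31.   -14.7  111.    12.1   39.  -134.8] [503.5 173.2 141.1] 10.471610261339919
```

View pics/w3.png

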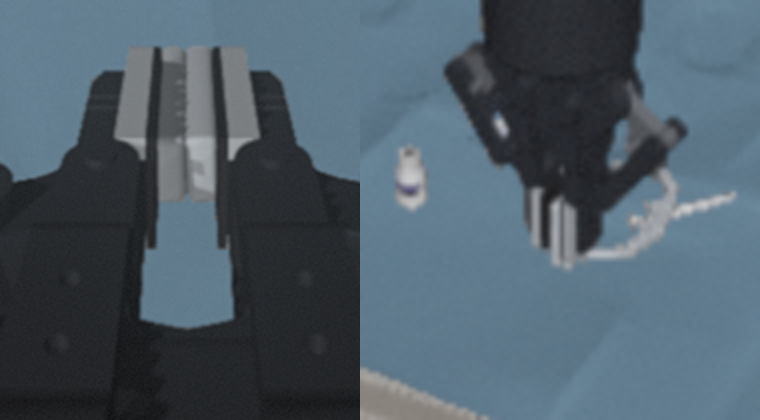

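The clip hangs by both ears with its ring spread, seen in the side view at about (640,215) of the crop. Now I measure where it sits in the tool.

```bash
python3 - <<'E'
from h import *
import pickle
s,i,im=pickle.load(open("w3.pkl","rb"));R=np.array(s['eef_rot']);p=np.array(s['tcp_pos'])
def toolz(px,zt):
    o,d=ray("wrist",px,i);o=R.T@(o-p);d=R.T@d;return (o+d*(zt-o[2])/d[2]).round(1)
for zt in (-4,-1,2):
    print(zt,"front",toolz((323.5,340),zt),"back",toolz((323.5,370),zt),"L",toolz((310,355),zt),"R",toolz((338,355),zt))
for zt in (19,25): print("tip row294 at zt",zt,toolz((323.5,294),zt))
print("pad top row 339",[toolz((323.5,339),z) for z in (-5,0,5)])
E
```

```text
-4 front [ 5.8 -0.3 -4. ] back [-6.6 -0.3 -4. ] L [-0.3 -5.1 -4. ] R [-0.3  4.8 -4. ]
-1 front [ 3.8 -0.3 -1. ] back [-8.9 -0.3 -1. ] L [-2.5 -5.2 -1. ] R [-2.5  4.9 -1. ]
2 front [ 1.9 -0.3  2. ] back [-11.2  -0.3   2. ] L [-4.6 -5.4  2. ] R [-4.6  5.1  2. ]
tip row294 at zt 19 [12.1 -0.3 19. ]
tip row294 at zt 25 [ 9.1 -0.3 25. ]
pad top row 339 [array([ 6.8, -0.3, -5. ]), array([ 3.6, -0.3,  0. ]), array([ 0.3, -0.3,  5. ])]
```

```bash
cat > goal.py <<'E'
from h import *
from scipy.spatial.transform import Rotation as Ro
foot=np.array([453.1,-155.8,147.5]);th,az,phi=np.radians([30,7,-45])
n=np.array([np.sin(th)*np.cos(az),np.sin(th)*np.sin(az),np.cos(th)])
xp=np.array([np.cos(th)*np.cos(az),np.cos(th)*np.sin(az),-np.sin(th)]);yp=np.cross(n,xp)
e=np.cos(phi)*xp+np.sin(phi)*yp
Rg=np.column_stack([e,np.cross(-n,e),-n])
def goal(h,off=46,up=37.3): return foot+(h+up)*n+off*e
def show(h,**k):
    s=ctrl.state();R=np.array(s['eef_rot'])
    print("t",round(s['time_s'],2),"tcp",np.round(s['tcp_pos'],1),"goal",goal(h,**k).round(1),"d",(goal(h,**k)-s['tcp_pos']).round(1),"rv",Ro.from_matrix(Rg@R.T).as_rotvec().round(3),"j",np.round(s['joints'],0),"F",np.round(s['force'],1),"w",round(s['width'],1))
E
python3 -c "
from goal import *
print(n,e);show(45)"
```

```text
[0.49627308 0.06093467 0.8660254 ] [ 0.69398254 -0.62720669 -0.35355339]
t 5.05 tcp [502.1 172.5 138. ] goal [ 525.9 -179.6  202.5] d [  23.8 -352.2   64.5] rv [-0.197  0.493 -0.506] j [ -15.   31.  -15.  111.   12.   39. -135.] F [ 0.4 -0.1 -1.8] w 10.8
```

Call:
carry_out(targets=[{"jaw": 0, "tx": 2, "ty": -20, "tz": 50, "rx": 0, "ry": 0, "rz": 0}, {"jaw": 0, "tx": 4, "ty": -55, "tz": 100, "rx": -0.025, "ry": 0.06, "rz": -0.063}, {"jaw": 0, "tx": 8, "ty": -100, "tz": 125, "rx": -0.05, "ry": 0.12, "rz": -0.126}, {"jaw": 0, "tx": 12, "ty": -150, "tz": 130, "rx": -0.074, "ry": 0.185, "rz": -0.19}, {"jaw": 0, "tx": 14, "ty": -205, "tz": 130, "rx": -0.1, "ry": 0.246, "rz": -0.253}])

```text
time_s: 5.68
tcp_pos: [515.8, -33.6, 267.0]
eef_rot: [[0.893, -0.369, -0.256], [-0.398, -0.915, -0.067], [-0.209, 0.162, -0.964]]
force: [0.1, 0.2, -0.7]
width: 10.5
```

```bash
python3 -c "
from goal import *
show(60)"
```

```text
t 5.67 tcp [515.8 -33.6 267. ] goal [ 533.3 -178.7  215.5] d [  17.5 -145.1  -51.5] rv [-0.097  0.243 -0.252] j [   2.   27.   -9.   96.    7.   72. -123.] F [ 0.1  0.2 -0.7] w 10.5
```

Call:
carry_out(targets=[{"jaw": 0, "tx": 5, "ty": -40, "tz": 0, "rx": -0.024, "ry": 0.06, "rz": -0.063}, {"jaw": 0, "tx": 10, "ty": -85, "tz": 0, "rx": -0.048, "ry": 0.12, "rz": -0.126}, {"jaw": 0, "tx": 17.5, "ty": -130, "tz": -15, "rx": -0.072, "ry": 0.18, "rz": -0.19}, {"jaw": 0, "tx": 17.5, "ty": -145, "tz": -40, "rx": -0.097, "ry": 0.243, "rz": -0.252}, {"jaw": 0, "tx": 17.5, "ty": -145, "tz": -51.5, "rx": -0.097, "ry": 0.243, "rz": -0.252}])

```text
time_s: 6.3
tcp_pos: [532.6, -178.1, 212.6]
eef_rot: [[0.693, -0.521, -0.499], [-0.627, -0.776, -0.061], [-0.356, 0.355, -0.865]]
force: [0.0, 0.3, -0.1]
width: 10.2
```

```bash
python3 - <<'E'
from goal import *
import pickle
show(60);s=ctrl.state();t=ctrl.read_camera("top");d=ctrl.read_camera("side");pickle.dump((s,t,d),open("v1.pkl","wb"))
cv2.imwrite("pics/v1.png",np.hstack([crop(t,385,200,70,95,5.5),crop(d,165,150,70,95,5.5)])[:,:,::-1])
print(proj("top",s['tcp_pos']),proj("side",s['tcp_pos']))
E
```

```text
t 6.3 tcp [ 532.6 -178.1  212.6] goal [ 533.3 -178.7  215.5] d [ 0.7 -0.7  2.9] rv [ 0.    -0.003  0.   ] j [   9.   42.   -1.   83.    8.   85. -123.] F [ 0.   0.3 -0.1] w 10.2
[435.63285007 204.41006347] [168.77460506 196.61089191]
```

View pics/v1.png

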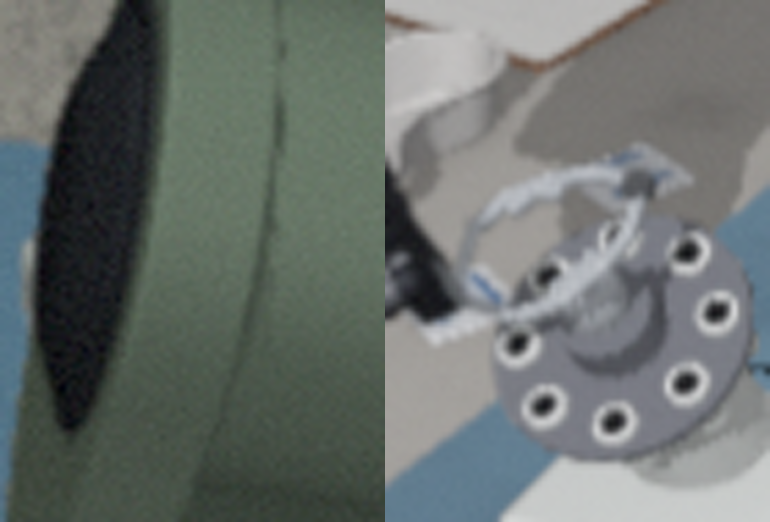

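The side view shows the spread ring well: hinge at crop (636,182), i.e. pixel (210.6,183.1). The top view is hidden by the arm. Measuring hinge in the tool frame and side-view offset against the head.

```bash
python3 - <<'E'
from goal import *
import pickle
s,t,d=pickle.load(open("v1.pkl","rb"));R=np.array(s['eef_rot']);p=np.array(s['tcp_pos'])
def toolz(px,zt):
    o,d=ray("side",px);o=R.T@(o-p);d=R.T@d;return (o+d*(zt-o[2])/d[2]).round(1)
S=lambda x,y:(165+(x-385)/5.5,150+y/5.5)
for zt in (28,31,34,37): print(zt,"hinge",toolz(S(636,182),zt),"upper arm mid top",toolz(S(530,188),zt),"lower arm",toolz(S(585,285),zt))
# predicted overlay of ring features and spindle on a crop
im=crop(d,165,150,70,95,8)[:,:,::-1].copy()
def dot(X,c): 
    q=(proj("side",X)-[165,150]+.5)*8; cv2.circle(im,tuple(int(v) for v in q),3,c,-1)
for a in np.radians(range(0,360,15)):
    dot(p+R@[-46+18.5*np.cos(a),18.5*np.sin(a),34],(0,0,255))
    dot(foot+19*n+13*(np.cos(a)*xp+np.sin(a)*yp),(0,255,255))
    dot(foot+22*(np.cos(a)*xp+np.sin(a)*yp),(0,255,0))
dot(p+R@[-46-41.6,0,34],(255,0,255)); 
for y in (-5,5):
  for x in (-7,7): dot(p+R@[-1+x,y,37.3],(255,0,0))
cv2.imwrite("pics/v1o.png",im)
E
```

```text
28 hinge [-89.4  -1.9  28. ] upper arm mid top [-51.   21.2  28. ] lower arm [-53.5 -33.   28. ]
31 hinge [-89.2   0.4  31. ] upper arm mid top [-50.6  23.6  31. ] lower arm [-53.1 -30.8  31. ]
34 hinge [-88.9   2.7  34. ] upper arm mid top [-50.2  25.9  34. ] lower arm [-52.7 -28.7  34. ]
37 hinge [-88.7   5.   37. ] upper arm mid top [-49.8  28.3  37. ] lower arm [-52.4 -26.5  37. ]
```

View pics/v1o.png

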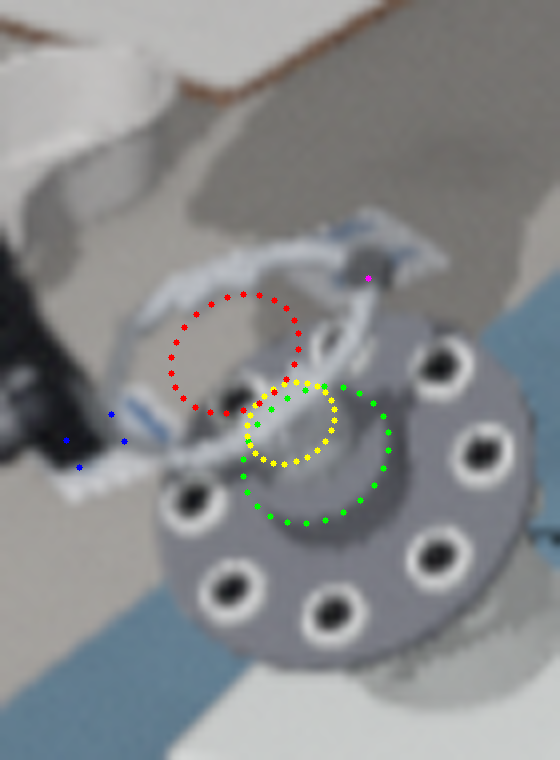

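The overlay fits: the yellow head and green hub match. The bright band at (60–150,490–455) is the finger pad. The ring and hinge lie about 1.5 px above the prediction, which agrees with the clip hanging about 3 mm higher in the pads. I'll use underside 34 mm ahead of the TCP and offset 47, go to 6 mm above the head, and compare again.

```bash
python3 -c "
from goal import *
show(25,off=47,up=34)"
```

```text
t 6.4 tcp [ 532.8 -176.4  214. ] goal [ 515.  -181.7  182. ] d [-17.8  -5.3 -32. ] rv [-0.001 -0.    -0.003] j [   9.   42.   -1.   83.    8.   85. -123.] F [ 0.5  0.4 -0.2] w 10.5
```

Call:
carry_out(targets=[{"jaw": 0, "tx": -6, "ty": -1.5, "tz": -11, "rx": 0, "ry": 0, "rz": 0}, {"jaw": 0, "tx": -12, "ty": -3, "tz": -22, "rx": 0, "ry": 0, "rz": 0}, {"jaw": 0, "tx": -18, "ty": -5, "tz": -32, "rx": 0, "ry": 0, "rz": 0}, {"jaw": 0, "tx": -18, "ty": -5, "tz": -32, "rx": 0, "ry": 0, "rz": 0}])

```text
time_s: 6.9
tcp_pos: [514.7, -182.5, 183.4]
eef_rot: [[0.695, -0.521, -0.495], [-0.626, -0.777, -0.061], [-0.353, 0.353, -0.867]]
force: [-0.5, -0.1, -0.9]
width: 10.2
```

```bash
python3 - <<'E'
from goal import *
import pickle
show(25,off=47,up=34);s=ctrl.state();d=ctrl.read_camera("side");pickle.dump((s,d),open("v2.pkl","wb"))
R=np.array(s['eef_rot']);p=np.array(s['tcp_pos'])
im=crop(d,165,155,65,70,8)[:,:,::-1].copy();raw=im.copy()
def dot(X,c): 
    q=(proj("side",X)-[165,155]+.5)*8; cv2.circle(im,tuple(int(v) for v in q),2,c,-1)
for a in np.radians(range(0,360,15)):
    dot(p+R@[-47+18.5*np.cos(a),18.5*np.sin(a),31],(0,0,255))
    dot(foot+19*n+13*(np.cos(a)*xp+np.sin(a)*yp),(0,255,255))
    dot(foot+22*(np.cos(a)*xp+np.sin(a)*yp),(0,255,0))
dot(p+R@[-47-41.6,0,31],(255,0,255))
cv2.imwrite("pics/v2.png",cv2.resize(np.hstack([raw,im]),(800,431)))
E
```

```text
t 6.9 tcp [ 514.7 -182.5  183.4] goal [ 515.  -181.7  182. ] d [ 0.3  0.8 -1.4] rv [-0.     0.001 -0.001] j [  10.   42.   -1.   87.    9.   80. -123.] F [-0.5 -0.1 -0.9] w 10.2
```

View pics/v2.png

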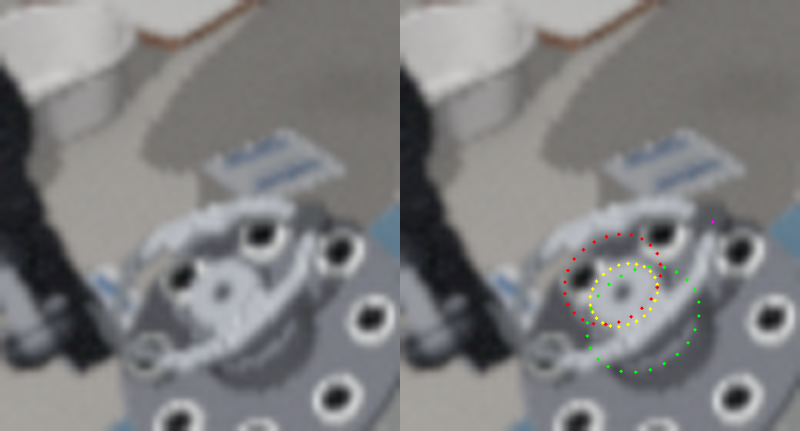

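The head (hole at left-panel (222,291)) lies centred between the ring's arms after accounting for the 8 mm height. The overlay and the image agree to about 1 mm. Descending along the axis in steps while watching the force.

```bash
python3 -c "
from goal import *
show(10,off=47.3,up=34);show(1.5,off=47.3,up=34)"
```

```text
t 6.95 tcp [ 515.2 -182.4  183.8] goal [ 507.8 -182.8  168.9] d [ -7.5  -0.4 -14.9] rv [-0.     0.002 -0.001] j [  10.   42.   -1.   87.    9.   80. -123.] F [-0.2  0.6 -0.8] w 10.8
t 6.95 tcp [ 515.2 -182.4  183.8] goal [ 503.5 -183.3  161.5] d [-11.7  -0.9 -22.3] rv [-0.     0.002 -0.001] j [  10.   42.   -1.   87.    9.   80. -123.] F [-0.2  0.6 -0.8] w 10.8
```

Call:
carry_out(targets=[{"jaw": 0, "tx": -2, "ty": 0, "tz": -4, "rx": 0, "ry": 0, "rz": 0}, {"jaw": 0, "tx": -4, "ty": 0, "tz": -8, "rx": 0, "ry": 0, "rz": 0}, {"jaw": 0, "tx": -6, "ty": -0.5, "tz": -12, "rx": 0, "ry": 0, "rz": 0}, {"jaw": 0, "tx": -7.5, "ty": -0.5, "tz": -15, "rx": 0, "ry": 0, "rz": 0}])

```text
time_s: 7.45
tcp_pos: [507.7, -182.9, 168.5]
eef_rot: [[0.695, -0.521, -0.495], [-0.626, -0.777, -0.062], [-0.352, 0.353, -0.867]]
force: [-0.4, -0.2, -0.3]
width: 10.4
```

Call:
carry_out(targets=[{"jaw": 0, "tx": -1.5, "ty": 0, "tz": -2.5, "rx": 0, "ry": 0, "rz": 0}, {"jaw": 0, "tx": -3, "ty": 0, "tz": -5, "rx": 0, "ry": 0, "rz": 0}, {"jaw": 0, "tx": -3, "ty": 0, "tz": -5, "rx": 0, "ry": 0, "rz": 0}])

```text
time_s: 7.82
tcp_pos: [505.0, -182.8, 163.8]
eef_rot: [[0.696, -0.521, -0.494], [-0.626, -0.777, -0.062], [-0.352, 0.352, -0.867]]
force: [0.2, -0.5, -0.1]
width: 10.8
```

```bash
python3 -c "
from goal import *
show(1.5,off=47.3,up=34)"
```

```text
t 7.83 tcp [ 505.  -182.8  163.8] goal [ 503.5 -183.3  161.5] d [-1.4 -0.5 -2.3] rv [-0.     0.002 -0.001] j [  10.   43.   -1.   89.    9.   77. -124.] F [ 0.2 -0.5 -0.1] w 10.8
```

No contact while passing the head. Feeling for the hub in small steps now.

Call:
carry_out(targets=[{"jaw": 0, "tx": -0.7, "ty": 0, "tz": -1.2, "rx": 0, "ry": 0, "rz": 0}, {"jaw": 0, "tx": -1.4, "ty": -0.2, "tz": -2.4, "rx": 0, "ry": 0, "rz": 0}, {"jaw": 0, "tx": -1.4, "ty": -0.2, "tz": -2.4, "rx": 0, "ry": 0, "rz": 0}])

```text
time_s: 8.2
tcp_pos: [504.2, -183.4, 162.2]
eef_rot: [[0.696, -0.522, -0.493], [-0.626, -0.777, -0.062], [-0.351, 0.352, -0.868]]
force: [4.8, -1.7, 11.0]
width: 10.8
```

Call:
carry_out(targets=[{"jaw": 0, "tx": -0.7, "ty": 0, "tz": -1.2, "rx": 0, "ry": 0, "rz": 0}, {"jaw": 0, "tx": -0.7, "ty": 0, "tz": -1.2, "rx": 0, "ry": 0, "rz": 0}])

```text
time_s: 8.45
tcp_pos: [503.8, -183.6, 161.1]
eef_rot: [[0.697, -0.522, -0.492], [-0.627, -0.777, -0.063], [-0.35, 0.352, -0.868]]
force: [7.2, -4.5, 11.5]
width: 10.6
```

Hub contact about 11 N along the axis at the expected height (head long passed). Keeping it lightly seated, I open gradually, following the pads' backward swing.

Call:
carry_out(targets=[{"jaw": 15, "tx": 0.3, "ty": 0, "tz": 0.5, "rx": 0, "ry": 0, "rz": 0}, {"jaw": 25, "tx": 0, "ty": 0, "tz": 0, "rx": 0, "ry": 0, "rz": 0}, {"jaw": 35, "tx": -0.5, "ty": -0.1, "tz": -0.9, "rx": 0, "ry": 0, "rz": 0}, {"jaw": 45, "tx": -1, "ty": -0.1, "tz": -1.7, "rx": 0, "ry": 0, "rz": 0}, {"jaw": 50, "tx": -1, "ty": -0.1, "tz": -1.7, "rx": 0, "ry": 0, "rz": 0}])

```text
time_s: 9.07
tcp_pos: [501.4, -183.1, 158.3]
eef_rot: [[0.695, -0.521, -0.495], [-0.626, -0.777, -0.062], [-0.353, 0.353, -0.867]]
force: [-1.7, -0.0, 1.1]
width: 42.4
```

Call:
carry_out(targets=[{"jaw": 60, "tx": 0, "ty": 0, "tz": 0, "rx": 0, "ry": 0, "rz": 0}, {"jaw": 80, "tx": 0, "ty": 0, "tz": 0, "rx": 0, "ry": 0, "rz": 0}, {"jaw": 100, "tx": 0, "ty": 0, "tz": 0, "rx": 0, "ry": 0, "rz": 0}, {"jaw": 100, "tx": 0, "ty": 0, "tz": 0, "rx": 0, "ry": 0, "rz": 0}])

```text
time_s: 9.57
tcp_pos: [501.9, -183.1, 158.5]
eef_rot: [[0.696, -0.521, -0.494], [-0.626, -0.777, -0.062], [-0.352, 0.352, -0.867]]
force: [0.3, 0.6, 0.5]
width: 85.4
```

Call:
carry_out(targets=[{"jaw": 100, "tx": 10, "ty": 1.2, "tz": 17.5, "rx": 0, "ry": 0, "rz": 0}, {"jaw": 100, "tx": 30, "ty": 3.6, "tz": 52, "rx": 0, "ry": 0, "rz": 0}, {"jaw": 100, "tx": 55, "ty": 6.7, "tz": 96, "rx": 0, "ry": 0, "rz": 0}, {"jaw": 100, "tx": 60, "ty": -40, "tz": 115, "rx": 0, "ry": 0, "rz": 0}, {"jaw": 100, "tx": 60, "ty": -95, "tz": 125, "rx": 0, "ry": 0, "rz": 0}])

```text
time_s: 10.2
tcp_pos: [562.7, -278.6, 284.7]
eef_rot: [[0.697, -0.52, -0.493], [-0.625, -0.778, -0.063], [-0.351, 0.352, -0.868]]
force: [0.2, -1.1, -0.3]
width: 85.0
```

Call:
carry_out(targets=[{"jaw": 100, "tx": 0, "ty": -60, "tz": 10, "rx": 0, "ry": 0, "rz": 0}, {"jaw": 100, "tx": 0, "ty": -110, "tz": 20, "rx": 0, "ry": 0, "rz": 0}, {"jaw": 100, "tx": 0, "ty": -110, "tz": 20, "rx": 0, "ry": 0, "rz": 0}])

```text
time_s: 10.58
tcp_pos: [560.2, -392.3, 303.6]
eef_rot: [[0.692, -0.525, -0.495], [-0.631, -0.774, -0.061], [-0.351, 0.355, -0.867]]
force: [0.8, 0.5, -1.4]
width: 85.0
```

```bash
python3 - <<'E'
from goal import *
s=ctrl.state();d=ctrl.read_camera("side");t=ctrl.read_camera("top");print(s['time_s'],s['tcp_pos'],proj("top",s['tcp_pos']))
np.savez("f.npz",d=d,t=t)
def ov(im,nm,x,y,c):
    for a in np.radians(range(0,360,20)):
        for X,col in ((foot+19*n+13*(np.cos(a)*xp+np.sin(a)*yp),(255,255,0)),(foot+22*(np.cos(a)*xp+np.sin(a)*yp),(0,255,0))):
            q=(proj(nm,X)-[x,y]+.5)*c; cv2.circle(im,tuple(int(v) for v in q),1,col,-1)
    return im
a=crop(d,170,160,65,75,6).copy();b=crop(t,392,210,65,75,6).copy()
cv2.imwrite("pics/f.png",np.hstack([a,b])[:,:,::-1])
E
```

```text
10.575 [ 560.21928292 -392.27855776  303.62462491] [542.48393632 183.27626896]
```

View pics/f.png

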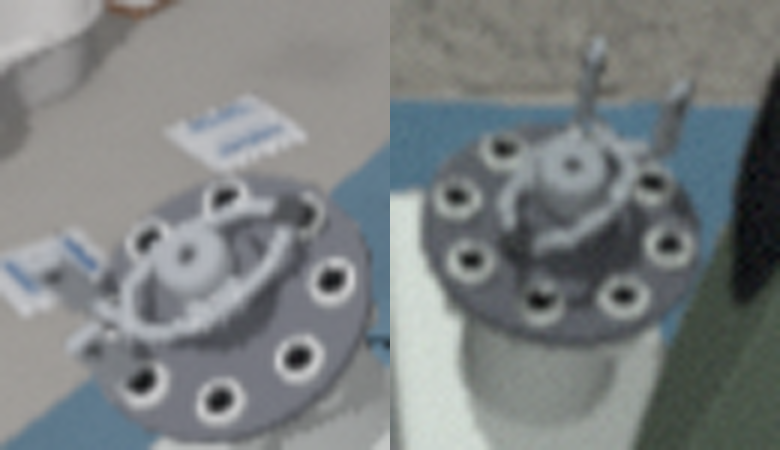

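The clip sits below the head with the ears outward. Ear tips in the top crop are at (595,45) and (683,90). Side-crop ears are near (50,278) and (80,345), and the hinge is at side (297,213) and top (518,245). Numeric check of spread and seat.

```bash
python3 - <<'E'
from goal import *
S=lambda x,y:(170+x/6-.5,160+y/6-.5);T=lambda x,y:(392+(x-390)/6-.5,210+y/6-.5)
B=np.column_stack([e,np.cross(n,e),n])
for nm,a,b in [("ear1",(595,45),(80,345)),("ear1b",(595,45),(50,278)),("ear2",(683,90),(80,345)),("ear2b",(683,90),(50,278)),("hinge",(518,245),(297,213)),("head",(572,165),(186,255))]:
    X,r=tri(ray("top",T(*a)),ray("side",S(*b)));print(nm,(B.T@(X-foot)).round(1),"res",round(r[0],1))
def pl(px,h,nm):
    o,d=ray(nm,px);return B.T@(o+d*((foot+h*n-o)@n)/(d@n)-foot)
for h in (36,39,42):
    p,q=pl(T(595,45),h,"top"),pl(T(683,90),h,"top");print(h,p.round(1),q.round(1),np.linalg.norm(p-q).round(1))
E
```

```text
ear1 [47.9 22.2 35.5] res 0.4
ear1b [37.6 11.5 57.5] res 6.8
ear2 [60.9 -5.9  7.4] res 10.2
ear2b [ 50.1 -16.5  30.3] res 2.4
hinge [-42.   -0.4  10.4] res 1.3
head [-0.2  0.4 21.1] res 0.3
36 [48.  21.9 36. ] [ 48.  -19.2  36. ] 41.1
39 [45.4 20.7 39. ] [ 45.5 -20.3  39. ] 41.0
42 [42.9 19.5 42. ] [ 42.9 -21.4  42. ] 40.9
```

```bash
python3 -c "
from h import *
s=ctrl.state();print(s['time_s'],np.abs(s['dq']).max(),s['force']);print(ctrl.sign_off())"
```

```text
10.675 1.4861142676144137 [-0.73896374  0.95405725 -0.64672763]
the job is handed in; nothing more can be done
None
```

The steel clip is in the groove below the spindle head with its ears pointing outward, and I handed the job in at 10.7 s.

I took the larger of the two grey clips, gripped it by both ears and squeezed it to the stop. It went over the head along the spindle axis without touching it. It touched the hub at about 11–14 N, and I then let it close and backed off along the axis.

**Last checks**
- **Spread:** the ear tips are 41 mm apart, which means a spread of about 0.04–0.05 rad. That fits the groove; clamped round the head the ears would be only about 27 mm apart.
- **Seat:** the clip is centred on the spindle, with its hinge 42 mm behind the axis. The hinge sits about 8–10 mm and the ear tips about 36–39 mm above the groove foot, as expected for a seated clip.
- **Robot:** the gripper is open and about 250 mm away, touching nothing.
- **Vial, ampoule and cup:** the arm's path kept clear of them, but I took no final picture to confirm they had not moved.

**Readings that disagreed**
- The gripper showed 10.5 mm on the squeezed ears instead of the stated 14 mm.
- One ear matched less well between the two cameras, by 2.4 mm.
- The final check put the spindle head about 2 mm too high, which is within the camera calibration.

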